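# Change over the CO2 cylinder in its bench bracket

### The arm

A 6-joint arm with a two-finger parallel gripper is mounted at the origin on the work surface. World frame = base frame: x ahead of the robot, y to its left, z up, the work surface at z = 0. Lengths are in m, angles in rad, forces in N, time in s.
With the tool pointing down it reaches from about 0.375 to 0.9 m from the base axis. Payload 3.1 kg.
Tool frame: the origin (TCP) lies at the very end of the fingers, on their centre line; the grasp point (between the pads) lies 19 mm behind it; z points along the fingers, y is the line along which they close (so a half turn about z gives the same grasp; the last joint's range is limited). The gripper opens to 85 mm and grips with 20 to 120 N. Pads are 22 mm wide; open, the fingers measure 114 mm over their backs; the gripper's body (76 mm by 85 mm) begins 54 mm behind the grasp point. The pads swing forward as they close: fully open they stand 13 mm farther back than shut.
Start: joints at [1.097, 0.527, 1.433, -0, 1.181, -0.178], TCP at [0.182, 0.598, 0.231] pointing down, gripper open.
Joint ranges: [-3.08, 3.08], [-0.75, 2.2], [0.22, 2.44], [-1.43, 4.57], [0, 2.65], [-2.85, 2.85]. Speed limits (rad/s): [2.79, 2.79, 3.14, 3.14, 3.14, 3.14].

### API

Orientations are given as [roll, pitch, yaw] about the fixed x, y, z axes, in that order (R = Rz(yaw) Ry(pitch) Rx(roll)).
In Python, from cell import bot gives the robot as it stands. The module is installed in compiled form; this text tells all that it offers.
- The arm moves only by the tool apply_moves, never from a script. Its argument "rows" is one flat list of numbers, 7 for each row, row after row: the opening, from 0 (shut) to 1 (fully open), then the shift along the tool's x, y, z in units of 0.3 m (1.0 is 0.3 m), then the turn, a rotation vector about the tool's x, y, z in units of 90 degrees (1.0 is 90 degrees). In form: [grip, dx, dy, dz, rx, ry, rz, grip, dx, dy, dz, rx, ry, rz, ...]. A call has exactly 10 rows; each row is the pose to reach, as a shift and turn from the pose commanded when the call began, along the tool's axes at that moment; what a row does not reach only later rows make up. A row lasts 1/8 s, in which the tool goes at most 62.5 mm and 10.7 degrees, less where a joint would pass 70% of its speed; a pose out of reach is approached as far as the arm can. A call with a number of a shift or a turn outside -1 to 1 is refused whole. A call with a gripper value outside its range is refused whole. The fingers move at their own pace and stop on an object; "grip_force" is the grip in N (left out, the last holds). Time passes only in rows, so rows that repeat a pose let the fingers close, or fill a call up. It gives the time, the measured TCP pose, the force, the opening and the grip force at its end, in the units of the state.
- bot.get_state(): the state, without advancing time (a new reading comes with each control period).
- bot.get_image(name): name is "side" or "top"; returns a dict with "pixels" (420x560x3 uint8, blue, green, red), "fx", "fy", "cx", "cy" (pixels), "dist" ([k1, k2, p1, p2, k3] as OpenCV has them; the pictures are not rectified), "extrinsics" (4x4, takes a point from world to camera coordinates). Camera axes: x right, y up, looking along -z (the intrinsics and any distortion apply to the point x, -y, -z); pixel columns grow to the right and rows downward; lengths in m; the calibration is good to about 2 mm. A picture is of the moment at which its call begins. There is no depth.
- bot.sign_off(): hands the job in; it is judged then, once.
The state is a dict: "time_s": time; "joint_positions": joint angles; "joint_velocities": joint speeds; "effort": joint torques, N m; "eef_pos": TCP position; "orientation": TCP orientation; "contact_force": force on the tool from outside, world axes, zero at the start; "ft_torque": the same for the moment, N m; "grip_width": opening from 0.0 (shut) to 1.0 (fully open); "grip_force": force on a finger pad.
Only numpy, scipy, OpenCV 4.12 (cv2) and the standard library are available. Lean on these libraries where they do the work, as an engineer would, in place of code of your own. Each camera call takes 0.05 s, during which the arm holds its last target. There are 200 camera calls.

### The job

Change over the CO2 cylinder: the spent one (bare brass valve) is still standing in the grey bench bracket, so clear it out and stand it in the black empties tray. Stand the full one (red cap) in the bracket in its place, then swing the yellow keeper bar shut until it clicks fully home behind its roller catch. Keep both cylinders upright, set them down rather than dropping them, and leave the bottle, the jar and the wrench alone.

Things in the scene. Friction and masses are not known exactly. Their poses are not given: they have to be found in the camera images.
- spent: spent CO2 cylinder, grey with a grey band and a bare brass valve; starts upright in the bracket. 52 mm diameter, straight-sided from its foot to 152 mm up, rounded shoulder to 168 mm, brass valve 29 mm diameter to 190 mm. About 0.45 kg (hidden, 0.36 to 0.54). Origin: centre of its underside; z along its axis, up
- full: full CO2 cylinder, loose, of the same shape and size as the spent one, with a green band and a red plastic cap (29 mm diameter) over the valve; it starts upright on the bench. About 0.7 kg (hidden, 0.56 to 0.84). Origin: centre of its underside; z along its axis, up
- bracket: grey steel bracket fixed to the bench for one upright cylinder. Foot plate 5 mm thick; U-shaped band 76 to 116 mm up (its highest part), 66 mm wide inside (y = -33 to 33 mm), back pad at x = 29 mm, open at the front (-x) and above. Bar hinge at the front of the -y cheek; roller catch at the front beyond the +y cheek (to y = 97 mm). Origin: on the bench under the seat's centre; z up
- seat (a point): centre of the cylinder's place on the foot plate of the bracket, 5 mm above the bench; its axes are the bracket's
- keeper (a joint): angle of the yellow keeper bar about its upright hinge: 0 = fully shut across the open front and latched; grows as the bar swings outwards (counter-clockwise from above), to 1.9. It stays where it is left. In the last 0.15 rad its nose must be pushed past a sprung roller, about 6 N at the knob; then it snaps to 0 and is held
- keeper_hinge (a point): on the hinge axis of the bar, 96 mm above the bench, at x = -34, y = -46 mm of the bracket. The bar is 6 mm thick, reaches 117 mm from the hinge and spans 88 to 104 mm above the bench; shut, it points along the bracket's +y
- keeper_knob (a point): top centre of the black upright knob on the keeper bar, 90 mm from the hinge axis, 148 mm above the bench. The knob is a round upright pin, 16 mm diameter, from 108 to 148 mm above the bench; push it or pinch it from above
- tray: black open plastic tray for empties, fixed to the bench, 160 (x) x 200 (y) mm outside, walls 30 mm high and 4 mm thick, floor 4 mm thick. Origin: centre of its underside
- bottle: bystander: loose white additive bottle with a blue cap, 66 mm diameter, 170 mm high. Origin: centre of its underside
- jar: bystander: loose amber jar with a white lid, 64 mm diameter, 85 mm high. Origin: centre of its underside
- wrench: bystander: loose steel wrench lying on the bench, 180 mm long along its x axis. Origin: middle of its underside
Things that resemble listed ones, but are neither listed nor needed, are in the scene too. Leave any purple look-alike of the full alone.

How it is judged:
On the way, in this order (a step that is already met when the one before it is completed fails the run):
1. the spent cylinder is clear of the bracket (horizontal distance between spent and seat above 0.1 m), for 0.1 s.
2. the full cylinder stands upright in the bracket within 20 mm of the seat's centre, let go, the keeper bar still open (horizontal distance between full and seat below 0.02 m and z of full in the frame of seat below 0.006 m and angle between full's own z axis and vertical below 0.1 rad and contact force between the fingers and full below 0.5 N and value of joint keeper above 0.3 rad), for 0.2 s.
At the end, for the whole second after the job is handed in: The keeper bar is shut and latched (within 0.03 rad of 0); the full cylinder stands upright (within 0.1 rad) and at rest on the bracket's foot plate, within 20 mm of the seat's centre; the spent cylinder stands upright (within 0.1 rad) and at rest on the floor of the empties tray (value of joint keeper below 0.03 rad and horizontal distance between full and seat below 0.02 m and z of full in the frame of seat below 0.006 m and angle between each of full, spent's own z axis and vertical below 0.1 rad and linear speed of each of full, spent below 0.02 m/s and x of spent in the frame of tray between -0.06 and 0.06 m and y of spent in the frame of tray between -0.08 and 0.08 m and z of spent in the frame of tray below 0.01 m); the robot touches nothing.
It fails at once if a cylinder is tipped more than 0.5 rad (angle between any of spent, full's own z axis and vertical above 0.5 rad).
It fails at once if a cylinder is dropped or thrown: it moves faster than 0.6 m/s (a fall of about 20 mm) while the fingers do not hold it ((linear speed of spent above 0.6 m/s and contact force between the fingers and spent below 0.5 N) or (linear speed of full above 0.6 m/s and contact force between the fingers and full below 0.5 N)).
It fails at once if the bottle, the jar or the wrench is moved more than 30 mm (distance of any of bottle, jar, wrench from where it was at the start of the episode above 0.03 m).
It also fails if it takes over 72 s, if anything falls off the work surface, if the arm or the gripper's body presses on something with over 40 N, if the wrist force passes 120 N, or if a joint passes its speed limit or range.

## Working session

There is one attempt and no reset: what is moved stays moved. The work goes in short steps, Python scripts to look and compute and a tool call to move; the robot and the scene stay as the last step left them, time stands still between calls to the robot, and variables do not carry over. Pictures are saved under pics/ and viewed, at most 10 in all, crops included, and the job is handed in when it is done.

Besides the shell and the picture viewer there is one more tool, called after "Emit:" as a command line: name --argument value ..., lists and objects as JSON in quotes. apply_moves: Moves the arm, as the interface text tells. Shifts and turns lie within -1 to 1; 1 stands for 0.3 m of shift or 90 degrees of turn. Its arguments: {"type":"object","properties":{"rows":{"type":"array"},"grip_force":{"type":"number"}},"required":["rows"]}

```bash
mkdir -p pics; cat > h.py <<'E'
import numpy as np, cv2
from cell import bot
def img(n):
    d=bot.get_image(n); d['pixels']=np.ascontiguousarray(d['pixels']); return d
def K(d): return np.array([[d['fx'],0,d['cx']],[0,d['fy'],d['cy']],[0,0,1.]])
def ray(d,uv):
    u=cv2.undistortPoints(np.array([[uv]],float),K(d),np.array(d['dist'],float))[0,0]
    E=np.array(d['extrinsics']);R,t=E[:3,:3],E[:3,3]
    return -R.T@t, R.T@np.array([u[0],-u[1],-1.])
def plane(d,uv,z):
    o,v=ray(d,uv); return o+v*(z-o[2])/v[2]
def proj(d,p):
    E=np.array(d['extrinsics']);c=E[:3,:3]@np.array(p,float)+E[:3,3]
    c=c*[1,-1,-1]
    return cv2.projectPoints(c.reshape(1,1,3),np.zeros(3),np.zeros(3),K(d),np.array(d['dist'],float))[0][0,0]
def blobs(d,lo,hi,amin=30):
    m=cv2.inRange(cv2.cvtColor(d['pixels'],cv2.COLOR_BGR2HSV),np.array(lo),np.array(hi))
    n,l,s,c=cv2.connectedComponentsWithStats(m)
    return [(s[i].tolist(),c[i].round(1).tolist()) for i in range(1,n) if s[i,4]>amin]
E
python3 - <<'E'
from h import *
for n in('top','side'):
    d=img(n);cv2.imwrite(f'pics/{n}0.png',d['pixels'])
    E=np.array(d['extrinsics']);print(n,(-E[:3,:3].T@E[:3,3]).round(3),d['fx'],d['dist'])
    for nm,lo,hi in(('red',(0,150,60),(6,255,255)),('red2',(172,150,60),(180,255,255)),('yellow',(22,130,80),(34,255,255)),('green',(45,80,40),(85,255,255)),('purple',(125,60,40),(165,255,255)),('brass',(12,80,80),(24,255,255))):
        print(nm,blobs(d,lo,hi))
print(bot.get_state())
E
```

```text
top [0.345 0.054 1.467] 491.95463239398447 [-0.09133723  0.          0.          0.          0.        ]
red []
red2 []
yellow [([285, 182, 10, 10, 84], [289.9, 186.3]), ([288, 208, 15, 23, 84], [294.6, 219.4])]
green []
purple [([133, 222, 16, 17, 93], [142.5, 230.9])]
brass [([0, 99, 560, 321, 151609], [290.8, 252.3]), ([534, 161, 26, 3, 49], [548.1, 162.0]), ([54, 361, 77, 59, 1872], [89.0, 393.1]), ([11, 378, 20, 23, 266], [20.4, 388.4])]
side [ 0.519 -0.654  0.873] 423.90158515126063 [-0.07940698  0.          0.          0.          0.        ]
red [([275, 59, 19, 16, 184], [283.6, 66.4]), ([249, 101, 9, 10, 69], [253.2, 105.4]), ([243, 124, 10, 11, 77], [247.3, 128.6])]
red2 []
yellow [([256, 223, 29, 13, 55], [270.1, 228.9])]
green []
purple [([246, 109, 16, 36, 255], [254.9, 120.9])]
brass [([0, 0, 32, 33, 453], [10.7, 11.8]), ([0, 0, 477, 420, 122114], [218.0, 247.6]), ([201, 0, 6, 24, 92], [203.8, 9.2])]
{'time_s': 0.1, 'joint_positions': array([ 1.09652181e+00,  5.28363201e-01,  1.43373666e+00, -4.32232337e-06,
        1.18141119e+00, -1.78501170e-01]), 'joint_velocities': array([ 0.00161095,  0.00027737, -0.00317617,  0.00115835, -0.00013456,
       -0.0007169 ]), 'effort': array([ 3.06574548e-04, -4.43304777e+01, -1.78586519e+01, -2.25912863e-04,
        3.87076550e-03, -3.24470682e-05]), 'eef_pos': array([0.1818583 , 0.59730339, 0.23044955]), 'orientation': array([-3.13970402e+00, -3.36689262e-04,  2.84582063e+00]), 'contact_force': array([ 0.14886251, -0.04541916, -0.89286544]), 'ft_torque': array([ 0.00347206, -0.00734308, -0.01198964]), 'grip_force': 0.0, 'grip_width': 0.9994704903057138}
```

View pics/top0.png

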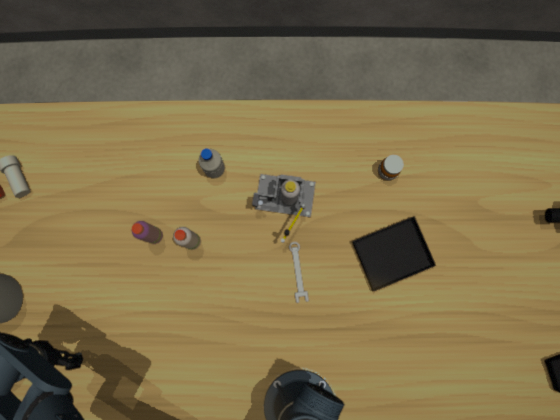

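View pics/side0.png

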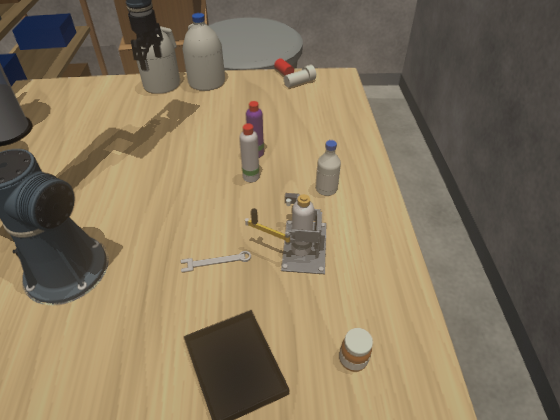

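Top view: purple cylinder with a red cap at (143,230), grey with a red cap at (182,236), bracket with the brass-valved spent one at (290,187), bar running to its knob at (287,233), tray at (393,253). In the side view the red caps are at (253,105) on purple and (247,128) on grey. The grey one with the green band, at (182,236) top and (247,128) side, fits "full". I'll confirm that in a crop and measure.

```bash
cat >> h.py <<'E'
def tri(a,ua,b,ub):
    o1,v1=ray(a,ua);o2,v2=ray(b,ub)
    s=np.linalg.lstsq(np.c_[v1,-v2],o2-o1,rcond=None)[0]
    p,q=o1+s[0]*v1,o2+s[1]*v2
    return (p+q)/2,np.linalg.norm(p-q)
E
python3 - <<'E'
from h import *
t,s=img('top'),img('side')
a=cv2.resize(s['pixels'][90:280,180:340],None,fx=3.1,fy=3.1,interpolation=cv2.INTER_CUBIC)
b=cv2.resize(t['pixels'][160:260,240:330],None,fx=3.1*1.9,fy=3.1*1.9,interpolation=cv2.INTER_CUBIC)
h=min(len(a),len(b),590);c=np.hstack([a[:h,:],b[:h,:300]]) if 0 else None
cv2.imwrite('pics/cropS.png',a);cv2.imwrite('pics/cropT.png',b)
print('caps top',blobs(t,(0,120,80),(9,255,255),20)); print('side',blobs(s,(0,120,60),(9,255,255),20))
print('ytop',blobs(t,(20,140,80),(34,255,255),10)); print('brass side',blobs(s,(14,170,90),(26,255,255),20))
# tray: dark
g=cv2.cvtColor(t['pixels'],cv2.COLOR_BGR2GRAY);m=((g<60)*255).astype('uint8');m[:205]=0;m[300:]=0;m[:,:330]=0;m[:,450:]=0
c=max(cv2.findContours(m,0,2)[0],key=cv2.contourArea);r=cv2.minAreaRect(c);print('tray',r)
P=[plane(t,q,.03)[:2] for q in cv2.boxPoints(r)];print(np.round(P,3),np.mean(P,0).round(3),[np.linalg.norm(P[i]-P[i-1]).round(3) for i in range(4)])
print('jar,bottle',plane(t,(393,164),.085).round(3),plane(t,(208,155),.17).round(3))
E
```

```text
caps top [([132, 223, 11, 11, 95], [136.8, 228.2]), ([174, 230, 12, 10, 93], [179.6, 234.5])]
side [([274, 59, 20, 16, 202], [283.4, 66.5]), ([249, 101, 9, 11, 84], [253.3, 105.7]), ([243, 123, 10, 12, 99], [247.7, 128.7])]
ytop [([286, 182, 9, 10, 78], [290.0, 186.5]), ([288, 208, 15, 23, 80], [294.6, 219.5]), ([283, 235, 4, 4, 11], [284.5, 236.6])]
brass side []
tray ((392.9309997558594, 253.1724395751953), (55.14870834350586, 68.5419692993164), 66.80140686035156)
[[ 0.475 -0.152]
 [ 0.555 -0.342]
 [ 0.405 -0.401]
 [ 0.327 -0.213]] [ 0.441 -0.277] [np.float64(0.16), np.float64(0.206), np.float64(0.161), np.float64(0.203)]
jar,bottle [ 0.694 -0.272  0.085] [0.697 0.251 0.17 ]
```

View pics/cropS.png

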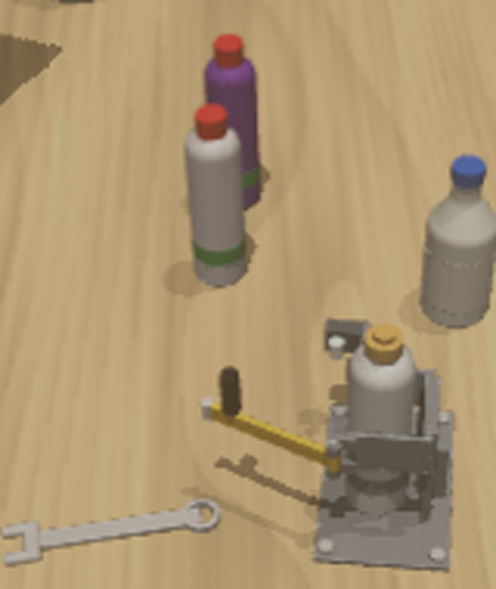

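View pics/cropT.png

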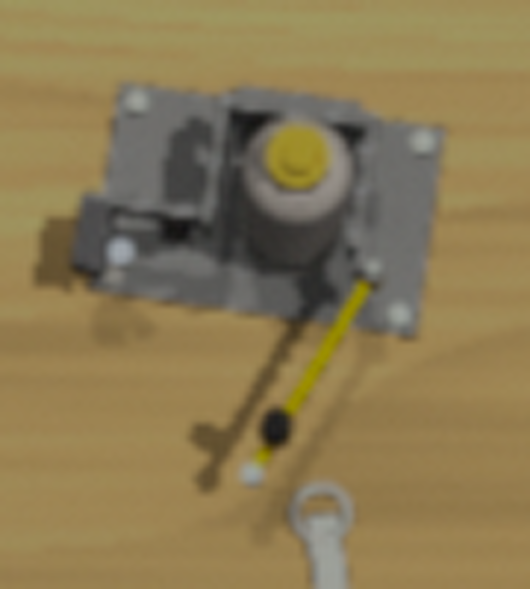

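The crop confirms it: grey body, green band and red cap is the full one, and purple is the look-alike. Hinge pin at crop (371,268), knob at (277,418), plate screws at (135,100), (423,140), (398,313) and (115,275).

```bash
python3 - <<'E'
from h import *
t,s=img('top'),img('side')
f=3.1*1.9; T=lambda x,y:((x+.5)/f-.5+240,(y+.5)/f-.5+160)
S=lambda x,y:((x+.5)/3.1-.5+180,(y+.5)/3.1-.5+90)
sc=[plane(t,T(*q),.007)[:2] for q in((135,100),(423,140),(398,313),(115,275))]
print('screws',np.round(sc,3))
yv=(sc[0]-sc[1])+(sc[3]-sc[2]);yaw=np.arctan2(-yv[0],yv[1])
xv=(sc[0]-sc[3])+(sc[1]-sc[2]);yaw2=np.arctan2(xv[1],xv[0]);print('yaw',yaw,yaw2)
H=plane(t,T(371,268),.108);print('hinge plane',H.round(3), 'tri',tri(t,T(371,268),s,S(334,450)))
c,sn=np.cos(yaw),np.sin(yaw);R=np.array([[c,-sn],[sn,c]])
seat=H[:2]-R@[-.034,-.046];print('seat from hinge',seat.round(4))
print('spent cap top plane .195',plane(t,(290,186.5),.193).round(4),tri(t,(290,186.5),s,S(383,338)))
print('full cap plane .19',plane(t,(179.6,234.5),.186).round(4),tri(t,(179.6,234.5),s,(247.7,128.7)))
k=plane(t,T(277,416),.148);k2=tri(t,T(277,418),s,S(230,373));print('knob',k.round(4),k2)
for q in(k,k2[0]): v=R.T@(q[:2]-H[:2]);print('theta',np.arctan2(-v[0],v[1]),np.linalg.norm(v))
E
```

```text
screws [[ 0.674  0.108]
 [ 0.653 -0.04 ]
 [ 0.563 -0.027]
 [ 0.582  0.118]]
yaw -0.136272311654433 -0.12588355068942256
hinge plane [ 0.569 -0.008  0.108] tri (array([ 0.56888988, -0.00842472,  0.10934082]), np.float64(0.0004725810216893163))
seat from hinge [0.6093 0.0325]
spent cap top plane .195 [0.6049 0.0284 0.193 ] (array([0.60580126, 0.02835181, 0.19078535]), np.float64(0.0008183680701172513))
full cap plane .19 [0.4776 0.3186 0.186 ] (array([0.4783613 , 0.31957203, 0.18138686]), np.float64(0.000636024954066473))
knob [0.494  0.0367 0.148 ] (array([0.49231492, 0.03669198, 0.1512577 ]), np.float64(0.0007404185145677747))
theta 1.16722757414815 0.08787508100580374
theta 1.1768984780397669 0.08929273322377115
```

```bash
cat >> h.py <<'E'
from scipy.spatial.transform import Rotation as Ro
def go(*targets):
    s=bot.get_state();R=Ro.from_euler('xyz',s['orientation']);p=s['eef_pos']
    print('at',s['time_s'],p.round(4),np.round(s['orientation'],3),'w',round(s['grip_width'],3),'gf',s['grip_force'],'F',s['contact_force'].round(1))
    for x,y,z,yaw in targets:
        d=R.inv().apply(np.array([x,y,z])-p)/.3
        r=(R.inv()*Ro.from_euler('xyz',[np.pi,0,yaw])).as_rotvec()/(np.pi/2)
        print((x,y,z,yaw),'->',d.round(3).tolist(),r.round(3).tolist())
E
python3 -c "
from h import *
go((.40,.32,.30,2.93),(.606,.029,.28,3.005))"
```

```text
at 0.3 [0.182  0.5976 0.231 ] [-3.141 -0.     2.846] w 1.0 gf 0.0 F [-0.2  0.4  0.4]
(0.4, 0.32, 0.3, 2.93) -> [-0.965, -0.674, -0.23] [-0.0, -0.0, -0.054]
(0.606, 0.029, 0.28, 3.005) -> [-1.904, -1.401, -0.163] [-0.0, -0.0, -0.101]
```

Emit:
apply_moves --rows '[1,-0.965,-0.674,-0.23,0,0,-0.1,1,-0.965,-0.674,-0.23,0,0,-0.1,1,-0.965,-0.674,-0.23,0,0,-0.1,1,-0.965,-0.674,-0.23,0,0,-0.1,1,-0.965,-0.674,-0.23,0,0,-0.1,1,-0.965,-0.674,-0.23,0,0,-0.1,1,-0.965,-0.674,-0.23,0,0,-0.1,1,-0.965,-0.674,-0.23,0,0,-0.1,1,-0.965,-0.674,-0.23,0,0,-0.1,1,-0.965,-0.674,-0.23,0,0,-0.1]' --grip_force 60

```text
time_s: 1.55
eef_pos: [0.3992, 0.3209, 0.3]
orientation: [-3.141, -0.001, 3.005]
contact_force: [1.4, 0.9, 0.4]
grip_width: 1.003
grip_force: 0.0
```

```bash
python3 -c "
from h import *
go((.606,.029,.24,3.005))"
```

```text
at 1.55 [0.3992 0.3209 0.3   ] [-3.141e+00 -1.000e-03  3.005e+00] w 1.003 gf 0.0 F [1.4 0.9 0.4]
(0.606, 0.029, 0.24, 3.005) -> [-0.816, -0.87, 0.2] [-0.0, -0.0, -0.0]
```

Emit:
apply_moves --rows '[1,-0.816,-0.87,0.2,0,0,0,1,-0.816,-0.87,0.2,0,0,0,1,-0.816,-0.87,0.2,0,0,0,1,-0.816,-0.87,0.2,0,0,0,1,-0.816,-0.87,0.2,0,0,0,1,-0.816,-0.87,0.2,0,0,0,1,-0.816,-0.87,0.2,0,0,0,1,-0.816,-0.87,0.2,0,0,0,1,-0.816,-0.87,0.2,0,0,0,1,-0.816,-0.87,0.2,0,0,0]'

```text
time_s: 2.8
eef_pos: [0.606, 0.0291, 0.2408]
orientation: [3.142, 0.0, 3.005]
contact_force: [0.1, 0.4, 1.1]
grip_width: 1.001
grip_force: 0.0
```

```bash
python3 -c "
from h import *
go((.606,.0295,.127,3.005))
d=img('top');cv2.imwrite('pics/a.png',cv2.resize(d['pixels'][140:270,220:360],None,fx=4,fy=4))"
```

```text
at 2.8 [0.606  0.0291 0.2408] [3.142 0.    3.005] w 1.001 gf 0.0 F [0.1 0.4 1.1]
(0.606, 0.0295, 0.127, 3.005) -> [0.0, 0.001, 0.379] [0.0, 0.0, -0.0]
```

Emit:
apply_moves --rows '[1,0,0,0.1,0,0,0,1,0,0,0.2,0,0,0,1,0,0,0.28,0,0,0,1,0,0,0.33,0,0,0,1,0,0,0.36,0,0,0,1,0,0,0.379,0,0,0,1,0,0,0.379,0,0,0,0.5,0,0,0.379,0,0,0,0.3,0,0,0.379,0,0,0,0.3,0,0,0.379,0,0,0]' --grip_force 60

```text
time_s: 4.1
eef_pos: [0.6072, 0.0279, 0.1276]
orientation: [3.141, 0.002, 3.003]
contact_force: [-0.7, 1.0, 4.9]
grip_width: 0.59
grip_force: 62.5
```

Emit:
apply_moves --rows '[0.3,0,0,0,0,0,0,0.3,0,0,0,0,0,0,0.3,0,0,0,0,0,0,0.3,0,0,0,0,0,0,0.3,0,0,0,0,0,0,0.3,0,0,0,0,0,0,0.3,0,0,-0.02,0,0,0,0.3,0,0,-0.04,0,0,0,0.3,0,0,-0.06,0,0,0,0.3,0,0,-0.08,0,0,0]'

```text
time_s: 5.35
eef_pos: [0.6063, 0.0277, 0.1507]
orientation: [-3.142, -0.001, 3.003]
contact_force: [0.4, -0.1, -4.3]
grip_width: 0.592
grip_force: 63.0
```

Emit:
apply_moves --rows '[0.3,0,0,-0.06,0,0,0,0.3,0,0,-0.12,0,0,0,0.3,0,0,-0.18,0,0,0,0.3,0,0,-0.25,0,0,0,0.3,0,0,-0.32,0,0,0,0.3,0,0,-0.38,0,0,0,0.3,0,0,-0.43,0,0,0,0.3,0,0,-0.46,0,0,0,0.3,0,0,-0.47,0,0,0,0.3,0,0,-0.47,0,0,0]'

```text
time_s: 6.6
eef_pos: [0.6063, 0.0277, 0.2913]
orientation: [-3.142, -0.001, 3.003]
contact_force: [0.7, -0.3, -5.1]
grip_width: 0.592
grip_force: 63.3
```

```bash
python3 -c "
from h import *
go((.441,-.277,.29,3.005),(.441,-.277,.2,3.005))
t=img('side');cv2.imwrite('pics/b.png',t['pixels'])"
```

```text
at 6.6 [0.6063 0.0277 0.2913] [-3.142e+00 -1.000e-03  3.003e+00] w 0.592 gf 63.30680251121521 F [ 0.7 -0.3 -5.1]
(0.441, -0.277, 0.29, 3.005) -> [0.405, -1.082, 0.004] [-0.0, -0.0, -0.001]
(0.441, -0.277, 0.2, 3.005) -> [0.405, -1.082, 0.304] [-0.0, -0.0, -0.001]
```

View pics/b.png

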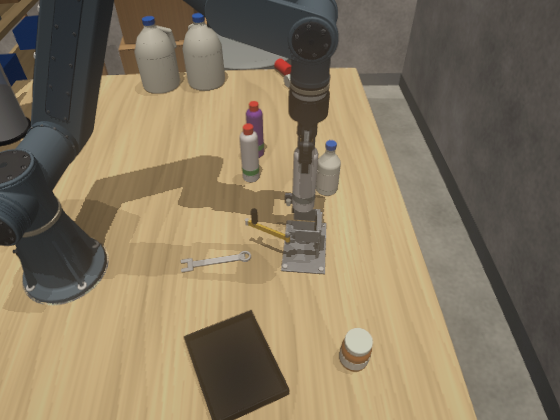

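The spent cylinder is held upright at (304,180), with its foot clear above the band at (303,208).

Emit:
apply_moves --rows '[0.3,0.03,-0.08,0,0,0,0,0.3,0.07,-0.2,0,0,0,0,0.3,0.12,-0.33,0,0,0,0,0.3,0.17,-0.46,0,0,0,0,0.3,0.22,-0.59,0,0,0,0,0.3,0.27,-0.72,0,0,0,0,0.3,0.31,-0.83,0,0,0,0,0.3,0.34,-0.91,0,0,0,0,0.3,0.36,-0.96,0,0,0,0,0.3,0.37,-0.98,0,0,0,0]'

```text
time_s: 7.9
eef_pos: [0.4556, -0.2485, 0.2913]
orientation: [3.141, -0.0, 3.002]
contact_force: [0.4, 0.7, -5.4]
grip_width: 0.589
grip_force: 63.6
```

```bash
python3 -c "
from h import *
go((.441,-.277,.15,3.005))"
```

```text
at 7.9 [ 0.4556 -0.2485  0.2913] [ 3.141 -0.     3.002] w 0.589 gf 63.6312997341156 F [ 0.4  0.7 -5.4]
(0.441, -0.277, 0.15, 3.005) -> [0.035, -0.101, 0.471] [0.0, -0.0, -0.002]
```

Emit:
apply_moves --rows '[0.3,0.035,-0.1,0.06,0,0,0,0.3,0.035,-0.1,0.13,0,0,0,0.3,0.035,-0.1,0.21,0,0,0,0.3,0.035,-0.1,0.29,0,0,0,0.3,0.035,-0.1,0.36,0,0,0,0.3,0.035,-0.1,0.42,0,0,0,0.3,0.035,-0.1,0.47,0,0,0,0.3,0.035,-0.1,0.5,0,0,0,0.3,0.035,-0.1,0.52,0,0,0,0.3,0.035,-0.1,0.53,0,0,0]'

```text
time_s: 9.15
eef_pos: [0.4416, -0.2765, 0.1326]
orientation: [-3.141, 0.0, 3.003]
contact_force: [0.6, -0.8, -5.5]
grip_width: 0.595
grip_force: 64.0
```

Emit:
apply_moves --rows '[0.3,0,0,0.004,0,0,0,0.3,0,0,0.008,0,0,0,0.3,0,0,0.012,0,0,0,0.3,0,0,0.016,0,0,0,0.3,0,0,0.02,0,0,0,0.3,0,0,0.02,0,0,0,0.3,0,0,0.02,0,0,0,0.3,0,0,0.02,0,0,0,0.3,0,0,0.02,0,0,0,0.3,0,0,0.02,0,0,0]'

```text
time_s: 10.4
eef_pos: [0.4414, -0.2764, 0.1267]
orientation: [-3.141, 0.0, 3.003]
contact_force: [1.0, 1.0, -3.0]
grip_width: 0.588
grip_force: 64.2
```

Emit:
apply_moves --rows '[0.3,0,0,0.002,0,0,0,0.3,0,0,0.003,0,0,0,0.62,0,0,0.003,0,0,0,0.7,0,0,0.003,0,0,0,0.85,0,0,0.003,0,0,0,1,0,0,0.003,0,0,0,1,0,0,0.003,0,0,0,1,0,0,0.003,0,0,0,1,0,0,-0.05,0,0,0,1,0,0,-0.13,0,0,0]'

```text
time_s: 11.65
eef_pos: [0.4408, -0.2759, 0.1653]
orientation: [3.14, -0.002, 3.003]
contact_force: [0.4, 0.2, 0.8]
grip_width: 0.995
grip_force: 0.0
```

```bash
python3 -c "
from h import *
go((.479,.321,.26,3.005),(.56,.02,.29,3.005))"
```

```text
at 11.65 [ 0.4408 -0.2759  0.1653] [ 3.140e+00 -2.000e-03  3.003e+00] w 0.995 gf 0.0 F [0.4 0.2 0.8]
(0.479, 0.321, 0.26, 3.005) -> [0.15, 1.989, -0.313] [0.001, -0.001, -0.001]
(0.56, 0.02, 0.29, 3.005) -> [-0.256, 1.032, -0.415] [0.001, -0.001, -0.001]
```

Emit:
apply_moves --rows '[1,0,0,-0.15,0,0,0,1,0,0,-0.3,0,0,0,1,0.075,0.99,-0.33,0,0,0,1,0.075,0.99,-0.33,0,0,0,1,0.075,0.99,-0.33,0,0,0,1,0.075,0.99,-0.33,0,0,0,1,0.075,0.99,-0.33,0,0,0,1,0.075,0.99,-0.33,0,0,0,1,0.075,0.99,-0.33,0,0,0,1,0.075,0.99,-0.33,0,0,0]'

```text
time_s: 12.9
eef_pos: [0.4603, 0.0197, 0.2645]
orientation: [-3.141, -0.0, 3.001]
contact_force: [-0.6, -0.3, -1.0]
grip_width: 1.003
grip_force: 0.0
```

Emit:
apply_moves --rows '[1,0.075,0.99,0,0,0,0,1,0.075,0.99,0,0,0,0,1,0.075,0.99,0,0,0,0,1,0.075,0.99,0,0,0,0,1,0.075,0.99,0,0,0,0,1,0.075,0.99,0,0,0,0,1,0.075,0.99,0,0,0,0,1,0.075,0.99,0,0,0,0,1,0.075,0.99,0,0,0,0,1,0.075,0.99,0,0,0,0]'

```text
time_s: 14.15
eef_pos: [0.4791, 0.3173, 0.2648]
orientation: [3.142, 0.0, 3.002]
contact_force: [0.2, 0.0, 0.2]
grip_width: 1.0
grip_force: 0.0
```

```bash
python3 -c "
from h import *
go((.479,.321,.2,3.005),(.479,.321,.122,3.005))
t,s=img('top'),img('side');cv2.imwrite('pics/c.png',s['pixels'])
print(blobs(s,(0,120,60),(9,255,255),20),blobs(t,(0,120,80),(9,255,255),20))"
```

```text
at 14.15 [0.4791 0.3173 0.2648] [3.142 0.    3.002] w 1.0 gf 0.0 F [0.2 0.  0.2]
(0.479, 0.321, 0.2, 3.005) -> [0.002, 0.012, 0.216] [0.0, 0.0, -0.002]
(0.479, 0.321, 0.122, 3.005) -> [0.002, 0.012, 0.476] [0.0, 0.0, -0.002]
[([274, 59, 20, 16, 205], [283.4, 66.6]), ([249, 101, 9, 11, 84], [253.3, 106.0]), ([243, 123, 10, 12, 98], [247.8, 128.9])] [([0, 188, 4, 9, 26], [1.2, 192.4])]
```

View pics/c.png

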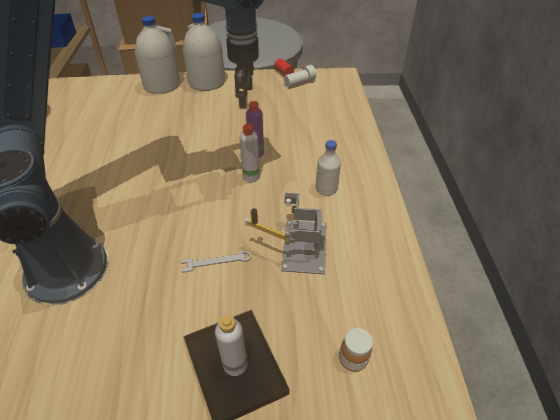

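The spent cylinder stands upright in the tray at (231,345), the bracket is empty, and the gripper is above the full one at (249,150).

Emit:
apply_moves --rows '[1,0,0.01,0.12,0,0,0,1,0,0.01,0.24,0,0,0,1,0,0.01,0.34,0,0,0,1,0,0.01,0.41,0,0,0,1,0,0.01,0.45,0,0,0,1,0,0.01,0.474,0,0,0,1,0,0.01,0.474,0,0,0,0.7,0,0.01,0.474,0,0,0,0.5,0,0.01,0.474,0,0,0,0.3,0,0.01,0.474,0,0,0]' --grip_force 75

```text
time_s: 15.5
eef_pos: [0.4799, 0.3212, 0.1237]
orientation: [3.141, 0.002, 3.003]
contact_force: [-0.4, -1.6, 5.7]
grip_width: 0.584
grip_force: 78.0
```

Emit:
apply_moves --rows '[0.3,0,0,0,0,0,0,0.3,0,0,0,0,0,0,0.3,0,0,0,0,0,0,0.3,0,0,0,0,0,0,0.3,0,0,-0.02,0,0,0,0.3,0,0,-0.06,0,0,0,0.3,0,0,-0.12,0,0,0,0.3,0,0,-0.19,0,0,0,0.3,0,0,-0.26,0,0,0,0.3,0,0,-0.33,0,0,0]'

```text
time_s: 16.75
eef_pos: [0.4785, 0.3208, 0.2217]
orientation: [-3.141, -0.002, 3.003]
contact_force: [0.4, -0.1, -7.0]
grip_width: 0.581
grip_force: 79.1
```

```bash
python3 -c "
from h import *
go((.607,.031,.292,3.005))"
```

```text
at 16.75 [0.4785 0.3208 0.2217] [-3.141e+00 -2.000e-03  3.003e+00] w 0.581 gf 79.10723805427551 F [ 0.4 -0.1 -7. ]
(0.607, 0.031, 0.292, 3.005) -> [-0.557, -0.898, -0.234] [-0.001, -0.001, -0.001]
```

Emit:
apply_moves --rows '[0.3,0,0,-0.08,0,0,0,0.3,-0.02,-0.04,-0.17,0,0,0,0.3,-0.09,-0.14,-0.23,0,0,0,0.3,-0.17,-0.27,-0.25,0,0,0,0.3,-0.25,-0.4,-0.25,0,0,0,0.3,-0.33,-0.53,-0.25,0,0,0,0.3,-0.41,-0.66,-0.25,0,0,0,0.3,-0.48,-0.77,-0.25,0,0,0,0.3,-0.53,-0.86,-0.25,0,0,0,0.3,-0.557,-0.9,-0.25,0,0,0]'

```text
time_s: 18.0
eef_pos: [0.6072, 0.0291, 0.2957]
orientation: [-3.142, -0.002, 3.001]
contact_force: [0.8, 0.7, -6.7]
grip_width: 0.581
grip_force: 79.5
```

Emit:
apply_moves --rows '[0.3,0,0,0,0,0,0,0.3,0,0,0,0,0,0,0.3,0,0,0,0,0,0,0.3,0,0,0.02,0,0,0,0.3,0,0,0.04,0,0,0,0.3,0,0,0.06,0,0,0,0.3,0,0,0.08,0,0,0,0.3,0,0,0.08,0,0,0,0.3,0,0,0.08,0,0,0,0.3,0,0,0.08,0,0,0]'

```text
time_s: 19.25
eef_pos: [0.6078, 0.0305, 0.2728]
orientation: [-3.142, 0.001, 3.003]
contact_force: [0.7, 0.0, -7.8]
grip_width: 0.583
grip_force: 79.5
```

```bash
python3 -c "
from h import *
go((.607,.030,.128,3.005))
t,s=img('top'),img('side');a=cv2.resize(s['pixels'][100:280,220:380],None,fx=3.2,fy=3.2,interpolation=2)
cv2.imwrite('pics/d.png',a)"
```

```text
at 19.25 [0.6078 0.0305 0.2728] [-3.142e+00  1.000e-03  3.003e+00] w 0.583 gf 79.54241752624512 F [ 0.7  0.  -7.8]
(0.607, 0.03, 0.128, 3.005) -> [0.003, -0.002, 0.483] [-0.0, 0.001, -0.001]
```

View pics/d.png

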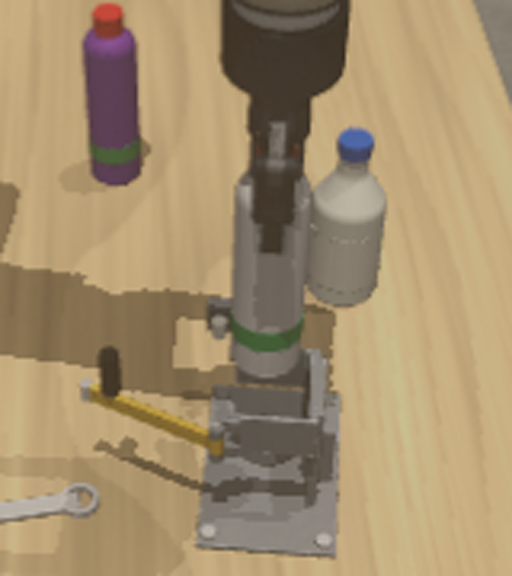

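The full cylinder hangs upright over the bracket at crop (268,280), foot at (268,365), lined up between the cheeks.

Emit:
apply_moves --rows '[0.3,0.005,0,0.03,0,0,0,0.3,0.005,0,0.06,0,0,0,0.3,0.005,0,0.1,0,0,0,0.3,0.005,0,0.14,0,0,0,0.3,0.005,0,0.18,0,0,0,0.3,0.005,0,0.22,0,0,0,0.3,0.005,0,0.26,0,0,0,0.3,0.005,0,0.3,0,0,0,0.3,0.005,0,0.33,0,0,0,0.3,0.005,0,0.35,0,0,0]'

```text
time_s: 20.6
eef_pos: [0.6059, 0.0308, 0.1668]
orientation: [-3.142, -0.0, 3.003]
contact_force: [-0.2, 0.2, -7.6]
grip_width: 0.586
grip_force: 79.5
```

Emit:
apply_moves --rows '[0.3,0,0,0.03,0,0,0,0.3,0,0,0.06,0,0,0,0.3,0,0,0.085,0,0,0,0.3,0,0,0.1,0,0,0,0.3,0,0,0.11,0,0,0,0.3,0,0,0.117,0,0,0,0.3,0,0,0.122,0,0,0,0.3,0,0,0.127,0,0,0,0.3,0,0,0.127,0,0,0,0.3,0,0,0.127,0,0,0]'

```text
time_s: 21.85
eef_pos: [0.6061, 0.0308, 0.1294]
orientation: [-3.142, 0.0, 3.003]
contact_force: [0.1, -0.3, -7.1]
grip_width: 0.586
grip_force: 79.5
```

Emit:
apply_moves --rows '[0.3,0,0,0.002,0,0,0,0.3,0,0,0.004,0,0,0,0.3,0,0,0.006,0,0,0,0.3,0,0,0.006,0,0,0,0.62,0,0,0.006,0,0,0,0.75,0,0,0.006,0,0,0,1,0,0,0.006,0,0,0,1,0,0,0.006,0,0,0,1,0,0,0.006,0,0,0,1,0,0,0.0,0,0,0]'

```text
time_s: 23.1
eef_pos: [0.6059, 0.0308, 0.1292]
orientation: [3.142, -0.0, 3.003]
contact_force: [-0.0, -0.2, -0.1]
grip_width: 1.001
grip_force: 0.0
```

Emit:
apply_moves --rows '[1,0,0,-0.05,0,0,0,1,0,0,-0.12,0,0,0,1,0,0,-0.2,0,0,0,1,0,0,-0.28,0,0,0,1,0,0,-0.35,0,0,0,0,0,0,-0.37,0,0,0,0,0,0,-0.37,0,0,0,0,0,0,-0.37,0,0,0,0,0,0,-0.37,0,0,0,0,0,0,-0.37,0,0,0]'

```text
time_s: 24.35
eef_pos: [0.6057, 0.0308, 0.2396]
orientation: [-3.142, -0.001, 3.003]
contact_force: [-0.4, 0.2, 0.7]
grip_width: -0.005
grip_force: 0.0
```

```bash
python3 - <<'E'
from h import *
s=img('side');r=[b for b in blobs(s,(0,120,60),(9,255,255),20) if b[1][1]>140];print(r, 'exp',proj(s,(.606,.031,.186)))
if r: print(plane(s,r[0][1],.186))
yaw=-.132;c,sn=np.cos(yaw),np.sin(yaw);R=np.array([[c,-sn],[sn,c]]);H=np.array([.569,-.008])
for off in (.018,.045):
  for th in(1.17,.9,.6,.3,.1,0):
    p=R@np.array([-.09*np.sin(th)-off*np.cos(th),.09*np.cos(th)-off*np.sin(th)])+H
    print(off,th,p.round(4),round(np.pi+yaw+th,3))
go((.46,-.02,.24,3.005))
a=cv2.resize(s['pixels'][100:280,220:380],None,fx=3.2,fy=3.2,interpolation=2);cv2.imwrite('pics/e.png',a)
E
```

```text
[([296, 193, 13, 15, 153], [302.4, 200.1])] exp [302.9396294  199.39860885]
[0.60456392 0.02879742 0.186     ]
0.018 1.17 [0.4823 0.0222] 4.18
0.018 0.9 [0.4935 0.0442] 3.91
0.018 0.6 [0.5123 0.0642] 3.61
0.018 0.3 [0.5362 0.0777] 3.31
0.018 0.1 [0.5539 0.0825] 3.11
0.018 0 [0.563  0.0836] 3.01
0.045 1.17 [ 0.4686 -0.001 ] 4.18
0.045 0.9 [0.4741 0.0255] 3.91
0.045 0.6 [0.4882 0.052 ] 3.61
0.045 0.3 [0.5096 0.0732] 3.31
0.045 0.1 [0.5269 0.0834] 3.11
0.045 0 [0.5362 0.0871] 3.01
at 24.4 [0.6058 0.0308 0.2398] [-3.142e+00 -1.000e-03  3.003e+00] w 0.0 gf 0.0 F [-0.7 -0.1  0.7]
(0.46, -0.02, 0.24, 3.005) -> [0.458, -0.235, -0.0] [-0.0, -0.001, -0.001]
```

View pics/e.png

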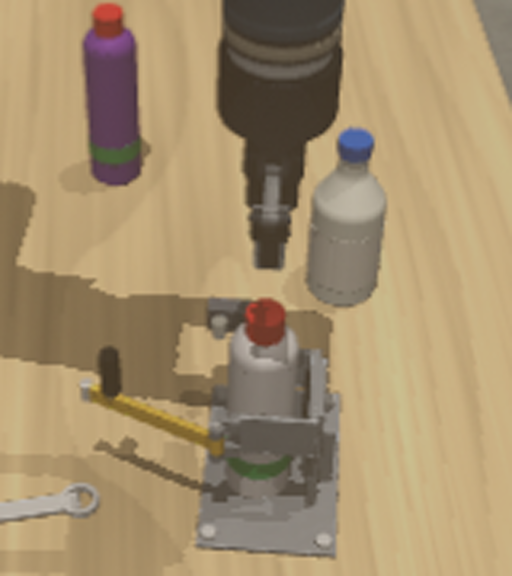

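Full is seated: cap at crop (265,320), within 2 mm of the expected pixel, with the bar still open. Next I'll shut the keeper by pushing the knob with closed fingers.

```bash
python3 -c "
from h import *
go((.4686,-.001,.24,4.15))"
```

```text
at 24.4 [0.6058 0.0308 0.2398] [-3.142e+00 -1.000e-03  3.003e+00] w 0.0 gf 0.0 F [-0.7 -0.1  0.7]
(0.4686, -0.001, 0.24, 4.15) -> [0.438, -0.168, -0.0] [0.0, -0.001, -0.73]
```

Emit:
apply_moves --rows '[0,0.05,-0.02,0,0,0,-0.1,0,0.15,-0.06,0,0,0,-0.2,0,0.28,-0.1,0,0,0,-0.31,0,0.438,-0.168,0,0,0,-0.42,0,0.438,-0.168,0,0,0,-0.53,0,0.438,-0.168,0,0,0,-0.64,0,0.438,-0.168,0,0,0,-0.73,0,0.438,-0.168,0,0,0,-0.73,0,0.438,-0.168,0,0,0,-0.73,0,0.438,-0.168,0,0,0,-0.73]'

```text
time_s: 25.65
eef_pos: [0.4689, -0.0009, 0.2403]
orientation: [3.142, -0.0, -2.135]
contact_force: [-0.4, 0.0, -0.3]
grip_width: -0.004
grip_force: 0.0
```

Emit:
apply_moves --rows '[0,0,0,0.07,0,0,0,0,0,0,0.14,0,0,0,0,0,0,0.21,0,0,0,0,0,0,0.28,0,0,0,0,0,0,0.33,0,0,0,0,0,0,0.36,0,0,0,0,0,0,0.37,0,0,0,0,0,0,0.37,0,0,0,0,0,0,0.37,0,0,0,0,0,0,0.37,0,0,0]'

```text
time_s: 26.9
eef_pos: [0.4692, -0.001, 0.1297]
orientation: [-3.141, 0.0, -2.134]
contact_force: [-0.7, -0.2, 1.1]
grip_width: 0.003
grip_force: 0.0
```

```bash
cat >> h.py <<'E'
def arc(ths,off=.019,z=.128):
    yaw=-.132;R=Ro.from_euler('z',yaw).as_matrix()[:2,:2];H=np.array([.569,-.008]);o=[]
    for th in ths:
        p=R@np.array([-.09*np.sin(th)-off*np.cos(th),.09*np.cos(th)-off*np.sin(th)])+H
        o.append((*p.round(4),z,round(np.pi+yaw+th,3)))
    go(*o)
E
python3 -c "
from h import *
arc(np.arange(1.17,.4,-.1))"
```

```text
at 26.9 [ 0.4692 -0.001   0.1297] [-3.141  0.    -2.134] w 0.003 gf 0.0 F [-0.7 -0.2  1.1]
(np.float64(0.4818), np.float64(0.0213), 0.128, np.float64(4.18)) -> [-0.085, 0.004, 0.006] [-0.001, 0.0, -0.019]
(np.float64(0.4852), np.float64(0.0299), 0.128, np.float64(4.08)) -> [-0.116, 0.01, 0.006] [-0.001, 0.0, 0.044]
(np.float64(0.4894), np.float64(0.0381), 0.128, np.float64(3.98)) -> [-0.146, 0.013, 0.006] [-0.001, 0.0, 0.108]
(np.float64(0.4944), np.float64(0.0458), 0.128, np.float64(3.88)) -> [-0.177, 0.012, 0.006] [-0.001, 0.0, 0.172]
(np.float64(0.5001), np.float64(0.053), 0.128, np.float64(3.78)) -> [-0.207, 0.009, 0.006] [-0.001, 0.0, 0.235]
(np.float64(0.5066), np.float64(0.0596), 0.128, np.float64(3.68)) -> [-0.237, 0.002, 0.006] [-0.001, 0.0, 0.299]
(np.float64(0.5136), np.float64(0.0654), 0.128, np.float64(3.58)) -> [-0.266, -0.007, 0.006] [-0.001, 0.0, 0.363]
(np.float64(0.5212), np.float64(0.0706), 0.128, np.float64(3.48)) -> [-0.294, -0.019, 0.006] [-0.001, 0.0, 0.426]
```

Emit:
apply_moves --rows '[0,-0.06,0,0.004,0,0,0,0,-0.085,0.004,0.006,0,0,0,0,-0.116,0.01,0.006,0,0,0.044,0,-0.146,0.013,0.006,0,0,0.108,0,-0.177,0.012,0.006,0,0,0.172,0,-0.207,0.009,0.006,0,0,0.235,0,-0.237,0.002,0.006,0,0,0.299,0,-0.266,-0.007,0.006,0,0,0.363,0,-0.294,-0.019,0.006,0,0,0.426,0,-0.294,-0.019,0.006,0,0,0.426]'

```text
time_s: 28.15
eef_pos: [0.5213, 0.0715, 0.1274]
orientation: [-3.141, 0.0, -2.8]
contact_force: [-0.2, 0.8, 0.9]
grip_width: 0.001
grip_force: 0.0
```

```bash
python3 -c "
from h import *
arc((.47,.37,.27,.2,.13,.07,.02,-.03))
d=img('side');a=cv2.resize(d['pixels'][100:280,220:380],None,fx=3.2,fy=3.2,interpolation=2);cv2.imwrite('pics/f.png',a)"
```

```text
at 28.15 [0.5213 0.0715 0.1274] [-3.141  0.    -2.8  ] w 0.001 gf 0.0 F [-0.2  0.8  0.9]
(np.float64(0.5212), np.float64(0.0706), 0.128, 3.48) -> [0.001, -0.003, -0.002] [-0.0, 0.0, 0.002]
(np.float64(0.5293), np.float64(0.075), 0.128, 3.38) -> [-0.029, 0.002, -0.002] [-0.0, 0.0, 0.066]
(np.float64(0.5378), np.float64(0.0785), 0.128, 3.28) -> [-0.06, 0.004, -0.002] [-0.0, 0.0, 0.129]
(np.float64(0.5439), np.float64(0.0805), 0.128, 3.21) -> [-0.081, 0.003, -0.002] [-0.0, 0.0, 0.174]
(np.float64(0.5502), np.float64(0.082), 0.128, 3.14) -> [-0.102, 0.001, -0.002] [-0.0, 0.0, 0.218]
(np.float64(0.5556), np.float64(0.083), 0.128, 3.08) -> [-0.12, -0.002, -0.002] [-0.0, 0.0, 0.257]
(np.float64(0.5602), np.float64(0.0836), 0.128, 3.03) -> [-0.136, -0.005, -0.002] [-0.0, 0.0, 0.288]
(np.float64(0.5648), np.float64(0.0839), 0.128, 2.98) -> [-0.15, -0.009, -0.002] [-0.0, 0.0, 0.32]
```

View pics/f.png

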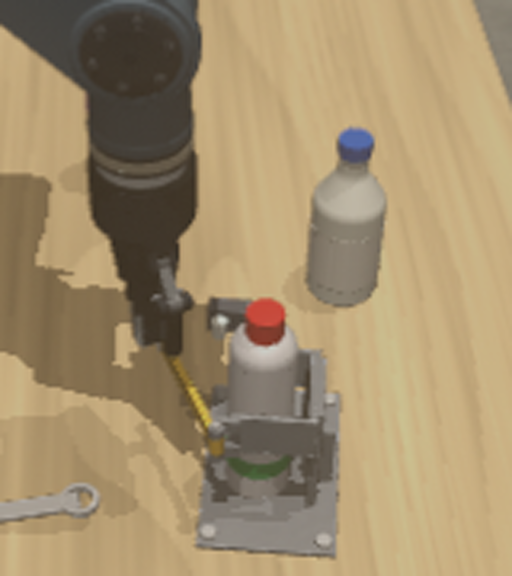

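The bar is following: it now runs from crop (215,440) to (170,355), ahead of the fingers. I'll keep pushing through the latch.

Emit:
apply_moves --rows '[0,-0.029,0.002,-0.002,0,0,0.066,0,-0.06,0.004,-0.002,0,0,0.129,0,-0.081,0.003,-0.002,0,0,0.174,0,-0.102,0.001,-0.002,0,0,0.218,0,-0.12,-0.002,-0.002,0,0,0.257,0,-0.136,-0.005,-0.002,0,0,0.288,0,-0.142,-0.006,-0.002,0,0,0.3,0,-0.142,-0.006,-0.002,0,0,0.3,0,-0.142,-0.006,-0.002,0,0,0.3,0,-0.142,-0.006,-0.002,0,0,0.3]'

```text
time_s: 29.45
eef_pos: [0.5543, 0.0836, 0.1272]
orientation: [-3.14, -0.015, 3.011]
contact_force: [-9.6, -1.1, 6.0]
grip_width: 0.001
grip_force: 5.2
```

```bash
python3 -c "
from h import *
go()
d=img('side');a=cv2.resize(d['pixels'][150:280,240:370],None,fx=4.4,fy=4.4,interpolation=2);cv2.imwrite('pics/g.png',a)"
```

```text
at 29.45 [0.5543 0.0836 0.1272] [-3.14  -0.015  3.011] w 0.001 gf 5.154238846153021 F [-9.6 -1.1  6. ]
```

View pics/g.png

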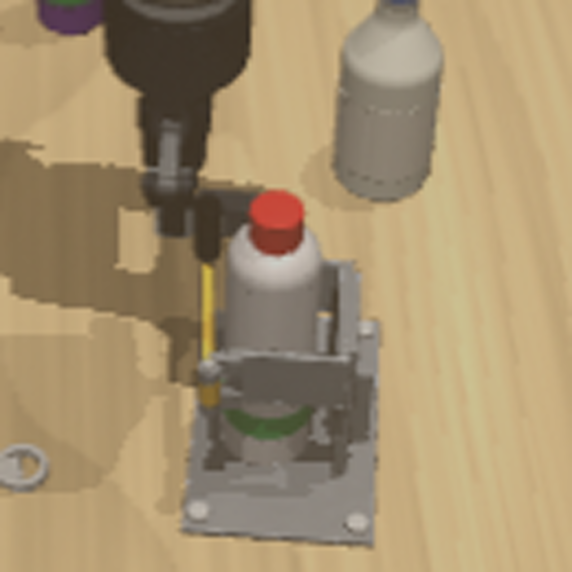

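The bar now points across the front, from crop (208,390) to the knob at (207,225). I'll back off and check its angle numerically.

Emit:
apply_moves --rows '[0,0.02,0,0,0,0,0,0,0.06,0,0,0,0,0,0,0.1,0,0,0,0,0,0,0.14,0,0,0,0,0,0,0.14,0,-0.1,0,0,0,0,0.14,0,-0.2,0,0,0,0,0.14,0,-0.3,0,0,0,0,0.25,0.2,-0.4,0,0,0,0,0.35,0.4,-0.4,0,0,0,0,0.35,0.4,-0.4,0,0,0]'

```text
time_s: 30.75
eef_pos: [0.4713, 0.2184, 0.2487]
orientation: [3.141, 0.0, 3.013]
contact_force: [-0.7, -0.0, -0.1]
grip_width: -0.003
grip_force: 0.0
```

```bash
cat > chk.py <<'E'
from h import *
go()
s,t=img('side'),img('top')
hinge=np.array([.569,-.008]);Rb=Ro.from_euler('z',-.132).as_matrix()[:2,:2]
for d,n in((s,'side'),(t,'top')):
    m=cv2.inRange(cv2.cvtColor(d['pixels'],cv2.COLOR_BGR2HSV),np.array((20,140,70)),np.array((34,255,255)))
    for th in (0,.05,.1,.15):
        u=np.array([-np.sin(th),np.cos(th)])
        print(n,th,'knob',proj(d,(*(hinge+Rb@(u*.09)),.148)).round(1),'bar20,75',[proj(d,(*(hinge+Rb@(u*r)),.100)).round(1).tolist() for r in(.02,.075)])
    h0=proj(d,(*hinge,.1)); ys,xs=np.nonzero(m); k=(abs(xs-h0[0])<40)&(abs(ys-h0[1])<45)
    xs,ys=xs[k],ys[k]
    for y in (np.unique(ys) if n=='side' else []): print(y,xs[ys==y].mean().round(1),(ys==y).sum(),end=' | ')
    for x in (np.unique(xs) if n=='top' else []): print(x,ys[xs==x].mean().round(1),(xs==x).sum(),end=' | ')
    b=blobs(d,(0,0,0),(180,255,45),8)
    kp=proj(d,(*(hinge+Rb@[0,.09]),.13)); print('\ndark',kp.round(1),[q for q in b if np.hypot(q[1][0]-kp[0],q[1][1]-kp[1])<20])
E
python3 chk.py
```

```text
at 30.75 [0.4713 0.2184 0.2487] [3.141 0.    3.013] w -0.003 gf 0.0 F [-0.7 -0.  -0.1]
side 0 knob [290.2 196.3] bar20,75 [[288.1, 230.9], [289.6, 214.2]]
side 0.05 knob [288.4 196.2] bar20,75 [[287.6, 230.8], [288.1, 214.2]]
side 0.1 knob [286.6 196.2] bar20,75 [[287.2, 230.8], [286.5, 214.2]]
side 0.15 knob [284.7 196.3] bar20,75 [[286.8, 230.9], [285.0, 214.2]]
210 286.5 2 | 211 286.5 2 | 212 286.5 2 | 213 286.5 2 | 214 286.5 2 | 215 287.0 3 | 216 287.0 3 | 217 286.5 2 | 218 287.0 3 | 219 287.0 3 | 220 286.5 2 | 221 286.5 2 | 222 286.5 2 | 223 286.5 2 | 224 287.0 3 | 225 287.0 3 | 226 287.0 3 | 227 287.0 3 | 228 287.0 3 | 229 287.0 3 | 237 289.0 1 | 238 287.5 4 | 239 287.5 4 | 240 287.5 4 | 241 287.0 3 | 
dark [290.1 201.5] []
top 0 knob [270.3 198.5] bar20,75 [[295.2, 204.7], [275.9, 202.2]]
top 0.05 knob [270.1 200.1] bar20,75 [[295.2, 205.1], [275.7, 203.5]]
top 0.1 knob [270.  201.7] bar20,75 [[295.2, 205.4], [275.7, 204.8]]
top 0.15 knob [270.  203.3] bar20,75 [[295.2, 205.8], [275.6, 206.1]]
265 205.0 1 | 266 204.5 2 | 267 204.5 2 | 268 204.5 2 | 273 204.5 2 | 274 204.5 2 | 275 204.5 2 | 276 204.5 2 | 277 204.5 4 | 278 204.5 4 | 279 205.0 3 | 280 205.0 3 | 281 205.0 3 | 282 204.5 4 | 283 205.0 3 | 284 205.0 3 | 285 205.0 3 | 286 205.0 3 | 287 205.0 3 | 288 205.0 3 | 289 205.0 3 | 290 205.5 4 | 291 205.5 4 | 292 205.5 4 | 293 205.5 4 | 294 205.5 4 | 295 205.5 4 | 296 206.0 3 | 297 205.5 2 | 298 206.0 3 | 299 205.5 2 | 300 206.0 1 | 
dark [270.4 199.6] [([268, 197, 5, 9, 38], [270.0, 201.1])]
```

The slopes put the bar at about 0.08 rad, on the roller but not latched. The contact force suggests the arm stalled there, so I'll push again slightly higher and further.

```bash
python3 -c "
from h import *
t,s=img('top'),img('side')
f=5.89;print('roller',tri(t,((120.5)/f-.5+240,(250.5)/f-.5+160),s,(337.5/3.1-.5+180,345.5/3.1-.5+90)))
r=[b for b in blobs(s,(0,120,60),(9,255,255),20) if b[1][1]>150];print(r,plane(s,r[0][1],.186))
go((.51,.091,.25,3.005),(.51,.091,.134,3.005))"
```

```text
roller (array([0.57882067, 0.11116649, 0.10199385]), np.float64(3.530577104100597e-05))
[([296, 193, 13, 15, 154], [302.4, 200.0])] [0.60459229 0.02912022 0.186     ]
at 30.95 [0.4734 0.2152 0.2478] [-3.141  0.     3.009] w 0.001 gf 0.0 F [-0.2 -0.2  0. ]
(0.51, 0.091, 0.25, 3.005) -> [-0.175, -0.394, -0.007] [-0.001, 0.0, 0.003]
(0.51, 0.091, 0.134, 3.005) -> [-0.175, -0.394, 0.38] [-0.001, 0.0, 0.003]
```

Emit:
apply_moves --rows '[0,-0.05,-0.13,0,0,0,0,0,-0.12,-0.28,0,0,0,0,0,-0.175,-0.394,0,0,0,0,0,-0.175,-0.394,0.1,0,0,0,0,-0.175,-0.394,0.2,0,0,0,0,-0.175,-0.394,0.29,0,0,0,0,-0.175,-0.394,0.35,0,0,0,0,-0.175,-0.394,0.38,0,0,0,0,-0.175,-0.394,0.38,0,0,0,0,-0.175,-0.394,0.38,0,0,0]'

```text
time_s: 32.2
eef_pos: [0.5104, 0.0913, 0.1347]
orientation: [3.142, 0.001, 3.009]
contact_force: [0.5, -0.1, -0.4]
grip_width: -0.002
grip_force: 0.0
```

```bash
python3 -c "
from h import *
go((.545,.086,.134,3.005),(.562,.084,.134,3.005),(.572,.083,.134,3.005))"
```

```text
at 32.2 [0.5104 0.0913 0.1347] [3.142e+00 1.000e-03 3.009e+00] w -0.002 gf 0.0 F [ 0.5 -0.1 -0.4]
(0.545, 0.086, 0.134, 3.005) -> [-0.117, -0.002, 0.002] [0.0, 0.001, 0.002]
(0.562, 0.084, 0.134, 3.005) -> [-0.174, -0.001, 0.003] [0.0, 0.001, 0.002]
(0.572, 0.083, 0.134, 3.005) -> [-0.207, -0.0, 0.003] [0.0, 0.001, 0.002]
```

Emit:
apply_moves --rows '[0,-0.05,0,0,0,0,0,0,-0.1,0,0,0,0,0,0,-0.13,0,0,0,0,0,0,-0.15,0,0,0,0,0,0,-0.165,0,0,0,0,0,0,-0.175,0,0,0,0,0,0,-0.185,0,0,0,0,0,0,-0.195,0,0,0,0,0,0,-0.195,0,0,0,0,0,0,-0.195,0,0,0,0,0]'

```text
time_s: 33.45
eef_pos: [0.5633, 0.085, 0.1334]
orientation: [3.142, -0.01, 3.009]
contact_force: [-7.9, 2.5, 5.4]
grip_width: -0.002
grip_force: 4.0
```

```bash
python3 chk.py
```

```text
at 33.45 [0.5633 0.085  0.1334] [ 3.142 -0.01   3.009] w -0.002 gf 3.977716751396656 F [-7.9  2.5  5.4]
side 0 knob [290.2 196.3] bar20,75 [[288.1, 230.9], [289.6, 214.2]]
side 0.05 knob [288.4 196.2] bar20,75 [[287.6, 230.8], [288.1, 214.2]]
side 0.1 knob [286.6 196.2] bar20,75 [[287.2, 230.8], [286.5, 214.2]]
side 0.15 knob [284.7 196.3] bar20,75 [[286.8, 230.9], [285.0, 214.2]]
210 290.0 1 | 211 289.5 2 | 212 289.5 2 | 213 289.5 2 | 214 289.5 2 | 215 289.5 2 | 216 289.5 2 | 217 289.5 2 | 218 289.0 3 | 219 289.0 3 | 220 289.0 3 | 221 289.0 3 | 222 289.0 3 | 223 288.5 2 | 224 288.5 2 | 225 288.0 3 | 226 288.5 2 | 227 288.0 3 | 228 288.0 3 | 229 288.5 2 | 237 289.0 1 | 238 287.5 4 | 239 287.5 4 | 240 287.5 4 | 241 287.0 3 | 
dark [290.1 201.5] []
top 0 knob [270.3 198.5] bar20,75 [[295.2, 204.7], [275.9, 202.2]]
top 0.05 knob [270.1 200.1] bar20,75 [[295.2, 205.1], [275.7, 203.5]]
top 0.1 knob [270.  201.7] bar20,75 [[295.2, 205.4], [275.7, 204.8]]
top 0.15 knob [270.  203.3] bar20,75 [[295.2, 205.8], [275.6, 206.1]]
293 205.0 3 | 294 204.5 4 | 295 204.5 4 | 296 205.0 3 | 297 205.0 3 | 298 205.0 3 | 299 205.5 2 | 300 206.0 1 | 
dark [270.4 199.6] [([243, 182, 42, 27, 397], [264.2, 201.4])]
```

Now the bar matches θ = 0: it snapped shut at TCP x = 0.563. I'll back straight off and re-check.

Emit:
apply_moves --rows '[0,0.02,0,0,0,0,0,0,0.06,0,0,0,0,0,0,0.1,0,0,0,0,0,0,0.14,0,0,0,0,0,0,0.14,0,-0.1,0,0,0,0,0.14,0,-0.2,0,0,0,0,0.14,0,-0.3,0,0,0,0,0.25,0.3,-0.4,0,0,0,0,0.35,0.5,-0.4,0,0,0,0,0.35,0.5,-0.4,0,0,0]'

```text
time_s: 34.8
eef_pos: [0.4821, 0.2486, 0.2548]
orientation: [3.141, 0.001, 3.01]
contact_force: [-0.1, -0.4, -0.4]
grip_width: 0.001
grip_force: 0.0
```

```bash
python3 chk.py; python3 -c "
from h import *
s,t=img('side'),img('top')
r=[b for b in blobs(s,(0,120,60),(9,255,255),20) if b[1][1]>150];print('full cap',r,plane(s,r[0][1],.186))
b=[b for b in blobs(t,(20,130,70),(34,255,255),20) if b[1][1]>220 or b[1][0]>330];print('spent valve',b,[plane(t,q[1],.19).round(3) for q in b])
for sx in((.441,-.277,.186),): print(proj(s,sx),proj(t,sx)); print([q for q in blobs(s,(14,150,90),(28,255,255),15) if abs(q[1][0]-proj(s,sx)[0])<25 and q[0][4]<500])"
```

```text
at 34.8 [0.4821 0.2486 0.2548] [3.141e+00 1.000e-03 3.010e+00] w 0.001 gf 0.0 F [-0.1 -0.4 -0.4]
side 0 knob [290.2 196.3] bar20,75 [[288.1, 230.9], [289.6, 214.2]]
side 0.05 knob [288.4 196.2] bar20,75 [[287.6, 230.8], [288.1, 214.2]]
side 0.1 knob [286.6 196.2] bar20,75 [[287.2, 230.8], [286.5, 214.2]]
side 0.15 knob [284.7 196.3] bar20,75 [[286.8, 230.9], [285.0, 214.2]]
210 290.0 1 | 211 289.5 2 | 212 289.5 2 | 213 289.5 2 | 214 289.5 2 | 215 289.0 3 | 216 289.0 3 | 217 289.0 3 | 218 289.0 3 | 219 289.5 2 | 220 289.0 3 | 221 289.0 3 | 222 288.5 2 | 223 288.5 2 | 224 288.5 2 | 225 288.5 2 | 226 288.5 2 | 227 288.5 2 | 228 288.5 2 | 229 288.5 2 | 238 287.5 4 | 239 287.5 4 | 240 287.5 4 | 241 287.0 3 | 
dark [290.1 201.5] []
top 0 knob [270.3 198.5] bar20,75 [[295.2, 204.7], [275.9, 202.2]]
top 0.05 knob [270.1 200.1] bar20,75 [[295.2, 205.1], [275.7, 203.5]]
top 0.1 knob [270.  201.7] bar20,75 [[295.2, 205.4], [275.7, 204.8]]
top 0.15 knob [270.  203.3] bar20,75 [[295.2, 205.8], [275.6, 206.1]]
266 200.5 2 | 267 200.5 2 | 268 200.5 2 | 274 201.5 4 | 275 202.0 3 | 276 202.0 3 | 277 202.0 3 | 278 202.0 3 | 279 202.5 4 | 280 202.5 4 | 281 202.5 4 | 282 202.5 4 | 283 203.0 3 | 284 203.5 4 | 285 203.5 4 | 286 203.5 4 | 287 203.5 4 | 288 204.0 3 | 289 204.0 3 | 290 204.0 3 | 291 204.5 4 | 292 204.5 4 | 293 204.5 4 | 294 204.5 4 | 295 204.5 4 | 296 205.0 3 | 297 205.0 3 | 298 205.0 3 | 299 205.5 2 | 300 206.0 1 | 
dark [270.4 199.6] [([268, 197, 7, 6, 28], [270.7, 199.3])]
full cap [([296, 193, 13, 15, 154], [302.4, 200.0])] [0.60459229 0.02912022 0.186     ]
spent valve [([401, 244, 11, 10, 90], [406.1, 248.5])] [array([ 0.442, -0.275,  0.19 ])]
[226.30876075 323.9840399 ] [406.56024654 248.87083986]
[]
```

```bash
python3 -c "
from h import *
print(bot.sign_off())"
```

```text
the job is handed in; nothing more can be done
None
```

I handed the job in at about 35 s of the 72 s; the sign-off returned no verdict. By the last camera check, the spent cylinder stands near the centre of the empties tray, the full one is seated in the bracket, the keeper bar measures shut (it took a second, firmer push), and the arm is clear of everything.

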